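# Hold a loupe in focus over a phone's chip

## Task

Take the hand loupe out of its rest by the handle, gripping gently because the hollow handle cracks if gripped with more than 60 N, and hold it level over the opened phone in the repair stand, the square black chip in the middle of the lens and the lens at the height that the stand's sliding pointer marks, within about 5 mm. Finish while still holding it there, steady and clear of everything: do not put it down, and do not bump the phone, the stand or its pointer, or move the other things on the bench.

Things in the scene. Friction and masses are not known exactly. Their poses are not given: they have to be found in the camera images.
- loupe: Loose hand loupe, 110 g, lying level in its rest: black flat-sided handle 16 mm wide, 18 mm tall, steel butt cap, round lens in a dark ring. Origin on the handle's underside below the balance point; x runs along the handle to the lens, z up, square to the lens (level: z vertical). Handle with cap from x = -75 to +50 mm. It bears a grip of at most 60 N (from each of two fingers).
- loupe_grip (a point): Centre of the loupe's handle (half-way up) at its balance point, the place to grip, midway (within 4 mm) between the rest's uprights. Axes as the loupe's. About 45 mm above the bench when in the rest.
- loupe_lens (a point): Centre of the loupe's lens, 86 mm from loupe_grip along the loupe's x axis and at the same height in the loupe. The ring is 58 mm across and 8 mm thick. Same axes as the loupe.
- rest: Fixed grey plastic loupe rest: base 100 x 60 x 8 mm, two uprights at x = -36 and +36 mm, each 10 mm thick, 34 mm wide, with a notch 20 mm wide, its floor 36 mm and its cheeks 44 mm above the bench. Origin at the underside's centre, under the loupe's balance point; x along the handle towards the lens. The loupe lifts straight up out of it.
- stand: Fixed repair stand: aluminium plate 10 mm thick, x = -70 to +95 mm, y = -80 to +80 mm, with an opened phone (72 mm along x, 146 mm along y) clamped on it. Nothing on it is higher than 23 mm except the gauge post at x = +74 mm, a steel rod of 8 mm diameter, 140 mm high. Origin at the bench under the chip.
- chip (a point): Middle of the top face of the square black chip, 14 mm wide, in the middle of the green circuit board of the opened phone; 22 mm above the bench. Axes as the stand's.
- pointer_tip (a point): Tip of the dark steel pointer on a collar (20 mm diameter, 14 mm high) set somewhere along the gauge post, where friction keeps it. The tip points to the chip from 48 mm away (stand's +x); its height is the focal height for the lens centre, 55 to 105 mm above the chip. Axes as the stand's.
- phone: Bystander: loose white phone with a dark screen, 72 x 148 x 8 mm, lying flat. Origin at its underside's centre.
- dropper: Bystander: loose small white dropper bottle, 32 mm diameter, 75 mm tall. Origin at its underside's centre.
- tray: Bystander: loose open grey screw tray, 80 x 60 x 20 mm. Origin at its underside's centre.
- tweezers: Bystander: loose steel tweezers, 130 mm long (x), 7 mm high, lying flat. Origin at its underside's centre.
Things that resemble listed ones, but are neither listed nor needed, are in the scene too. What is shaped like the rest but green or turquoise is not meant.

How it is judged:
On the way:
1. the loupe is lifted out of its rest in the fingers (contact force between the fingers and loupe above 1 N and z of loupe_grip in the frame of rest above 0.062 m and contact force between loupe and rest below 0.05 N), for 0.2 s.
At the end, for the whole second after the job is handed in: Held in the fingers, still, touching neither stand nor rest: lens centre within 8 mm of the chip's middle horizontally and 6 mm of the pointer tip's height, level within 0.1 rad; pointer as set (4 mm); phone, dropper, tray, tweezers within 20 mm of their starts (contact force between the fingers and loupe above 1 N and horizontal distance between loupe_lens and chip below 0.008 m and z of loupe_lens in the frame of pointer_tip between -0.006 and 0.006 m and angle between loupe_lens's own z axis and vertical below 0.1 rad and linear speed of loupe below 0.02 m/s and angular speed of loupe below 0.2 rad/s and contact force between loupe and stand below 0.05 N and contact force between loupe and rest below 0.05 N and distance of pointer_tip from where it was at the start of the episode below 0.004 m and distance of each of phone, dropper, tray, tweezers from where it was at the start of the episode below 0.02 m); the arm keeps its last pose, push and grip.
It fails at once if the loupe's handle is gripped with more than about 60 N (both pads together over 130 N) (contact force between the fingers and loupe above 130 N).
It fails at once if the stand, its phone or its pointer is bumped (over 2 N) (contact force between stand and loupe above 2 N or contact force between stand and the fingers above 2 N or contact force between stand and the arm above 2 N).
It fails at once if the focus pointer is shifted by more than 4 mm (distance of pointer_tip from where it was at the start of the episode above 0.004 m).
It fails at once if the phone, dropper bottle, tray or tweezers are moved by more than 20 mm (distance of any of phone, dropper, tray, tweezers from where it was at the start of the episode above 0.02 m).
It also fails if it takes over 38 s, if anything falls off the work surface, if the arm or the gripper's body presses on something with over 40 N, if the wrist force passes 120 N, or if a joint passes its speed limit or range.

## Robot

A 7-joint arm with a two-finger parallel gripper is mounted at the origin on the work surface. World frame = base frame: x ahead of the robot, y to its left, z up, the work surface at z = 0. Lengths are in m, angles in rad, forces in N, time in s.
With the tool pointing down it reaches from about 0.425 to 0.95 m from the base axis. Payload 16.7 kg.
Tool frame: the origin (TCP) lies between the finger pads; the fingertips stand 25 mm ahead of it and the grasp point (between the pads) lies 6 mm ahead of it; z points along the fingers, y is the line along which they close (so a half turn about z gives the same grasp; the last joint's range is limited). The gripper opens to 94 mm and grips with 3 to 60 N. Pads are 16 mm wide; open, the fingers measure 119 mm over their backs; the gripper's body (75 mm by 177 mm) begins 78 mm behind the grasp point.
Start: joints at [-1.397, 0.426, 0.074, 1.606, -0.034, 1.111, -0.067], TCP at [0.214, 0.64, 0.23] pointing down, gripper open.
Joint ranges: [-2.85, 2.85], [-0.5, 2.14], [-1.23, 1.37], [0.21, 2.46], [-1.02, 4.16], [0.16, 2.05], [-2.73, 2.73]. Speed limits (rad/s): [1.89, 1.89, 2.39, 2.39, 3.01, 3.01, 3.01].

## Interface

Orientations are given as a rotation vector (axis times angle).
In Python, from station import arm, viewer gives the robot as it stands.
- The arm moves only by the tool send_rows, never from a script. Its argument "motion" is a list of rows, each a list of 4 numbers: the shift along the world's x, y, z in mm, then the turn about the world's z in rad. In form: [[dx, dy, dz, yaw], ...]. A call has 1 to 10 rows; each row is the pose to reach, as a shift and turn from the pose commanded when the call began; what a row does not reach only later rows make up. A row lasts 1/12 s, in which the tool goes at most 41.7 mm and 7.16 degrees, less where a joint would pass 70% of its speed; a pose out of reach is approached as far as the arm can. A call with a gripper value outside its range is refused whole. "claw" is the finger opening in mm, from 0 to 94, set as the call begins (left out, the last holds). The fingers move at their own pace and stop on an object; "newtons" is the grip in N (left out, the last holds). Time passes only in rows, so rows that repeat a pose let the fingers close. It gives the time, the measured TCP pose, the force, the opening and the grip force at its end, in the units of the state.
- arm.sense(): the state, without advancing time (a new reading comes with each control period).
- viewer.read_camera(name): name is "scene" or "top" or "wrist"; returns a dict with "img" (400x640x3 uint8, red, green, blue), "fx", "fy", "cx", "cy" (pixels), "T" (4x4, takes a point from camera to world coordinates); the wrist camera has in their place "mount" (4x4, takes a point from camera to tool coordinates, whose origin is the TCP and whose axes are the flange's). Camera axes: x right, y up, looking along -z (the intrinsics and any distortion apply to the point x, -y, -z); pixel columns grow to the right and rows downward; lengths in m; the calibration is good to about 2 mm. A picture is of the moment at which its call begins: read the wrist's pose just before it. There is no depth.
- arm.job_done(): hands the job in; it is judged then, once.
The state is a dict: "clock": time; "qpos": joint angles; "qd": joint speeds; "effort": joint torques, N m; "tool_pos": TCP position; "ee_rot": TCP orientation; "contact_force": force on the tool from outside, world axes, zero at the start; "ft_torque": the same for the moment, N m; "grip_width": finger opening in m; "grasp_force": force on a finger pad.
Only numpy, scipy, OpenCV 4.12 (cv2) and the standard library are available. Lean on these libraries where they do the work, as an engineer would, in place of code of your own. Each camera call takes 0.05 s, during which the arm holds its last target. There are 200 camera calls.

## Working session

There is one attempt and no reset: what is moved stays moved. The work goes in short steps, Python scripts to look and compute and a tool call to move; the robot and the scene stay as the last step left them, time stands still between calls to the robot, and variables do not carry over. Pictures are saved under pics/ and viewed, at most 10 in all, crops included, and the job is handed in when it is done.

Besides the shell and the picture viewer there is one more tool, called after "Request:" as name([rows], argument=value, ...), one row to a line, values as JSON. send_rows: Moves the arm, as the interface text tells. Its arguments: {"type":"object","properties":{"motion":{"type":"array"},"claw":{"type":"number"},"newtons":{"type":"number"}},"required":["motion"]}

```bash
mkdir -p pics
python3 - <<'E'
from station import arm, viewer
import cv2,numpy as np
print(arm.sense())
for n in("scene","top"):
    c=viewer.read_camera(n); cv2.imwrite(f"pics/{n}0.png",c["img"][:,:,::-1]); np.savez(f"pics/{n}0.npz",**c)
    print(n,{k:np.round(v,4).tolist() if k!="img" else 0 for k,v in c.items()})
E
```

```text
{'clock': 0.0, 'qpos': array([-1.39750665,  0.42672748,  0.07386024,  1.60662715, -0.0340995 ,
        1.11080236, -0.06711613]), 'qd': array([-1.51697811e-03,  2.55368691e-05, -8.53103258e-05, -2.16809673e-04,
       -1.25361973e-03,  1.18560973e-04, -1.38819526e-03]), 'effort': array([ 6.69924757e-04, -9.35787392e+01,  3.66648339e+00, -4.54188144e+01,
       -4.89603344e-02,  2.00765982e-02,  6.61714353e-05]), 'tool_pos': array([0.21402022, 0.63972877, 0.22977001]), 'ee_rot': array([-5.04908627e-01, -3.10064157e+00,  2.04199748e-03]), 'contact_force': array([ 0.06113777, -0.40764468,  1.03271427]), 'ft_torque': array([ 0.00062053, -0.05393128,  0.03177597]), 'grasp_force': 0.0, 'grip_width': 0.09384898118202112}
scene {'img': 0, 'fx': 367.0092, 'fy': 367.0092, 'cx': 319.5308, 'cy': 199.8969, 'T': [[-0.739, -0.3859, 0.5523, 1.1155], [0.6736, -0.4419, 0.5925, 0.4746], [0.0154, 0.8098, 0.5865, 0.6188], [0.0, 0.0, 0.0, 1.0]]}
top {'img': 0, 'fx': 488.2119, 'fy': 488.2119, 'cx': 319.406, 'cy': 202.9192, 'T': [[-0.0726, 0.9747, -0.2116, 0.3655], [-0.9973, -0.0699, 0.0204, -0.0487], [0.0051, 0.2125, 0.9771, 1.2722], [0.0, 0.0, 0.0, 1.0]]}
```

View pics/scene0.png

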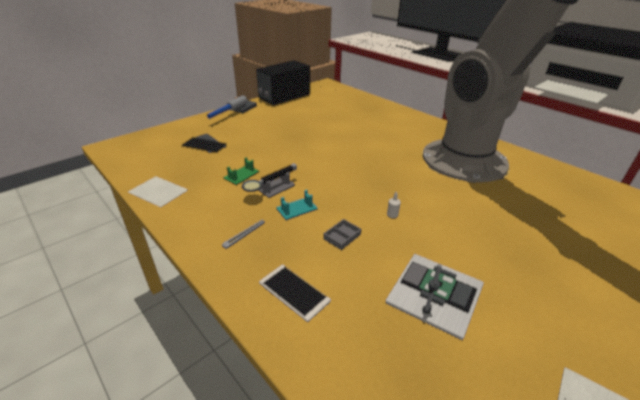

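View pics/top0.png

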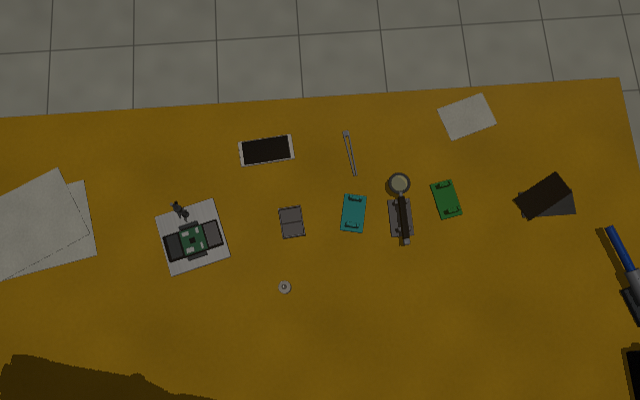

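The scene view shows the grey rest with the loupe at about (277,182), lens at (252,186), and the stand at (437,293). The top view shows the lens at (399,183), the handle reaching (405,243), the chip at about (193,240) and the gauge post near (180,210). I'll enlarge these areas next.

```bash
cat > h.py <<'E'
import numpy as np
def ray(c,u,v):
    d=np.array([(u-c["cx"])/c["fx"],-(v-c["cy"])/c["fy"],-1.0]); return c["T"][:3,3],c["T"][:3,:3]@d
def plane(c,u,v,z):
    o,d=ray(c,u,v); return o+d*(z-o[2])/d[2]
def tri(c1,p1,c2,p2):
    A=[];b=[]
    for c,p in((c1,p1),(c2,p2)):
        o,d=ray(c,*p); d=d/np.linalg.norm(d); M=np.eye(3)-np.outer(d,d); A.append(M); b.append(M@o)
    x=np.linalg.lstsq(np.vstack(A),np.hstack(b),rcond=None)[0]
    return x
E
python3 - <<'E'
import cv2,numpy as np
from h import *
s=np.load("pics/scene0.npz");t=np.load("pics/top0.npz")
def crop(c,u,v,w,h,k):
    return cv2.convertScaleAbs(cv2.resize(c["img"][v:v+h,u:u+w,::-1],None,fx=k,fy=k,interpolation=cv2.INTER_CUBIC),alpha=1.6)
a=np.hstack([crop(t,150,190,100,75,4),crop(t,360,165,100,75,4+0)])
b=np.hstack([crop(s,385,252,100,75,4),crop(s,230,150,100,75,4)])
cv2.imwrite("pics/c1.png",np.vstack([a,b]))
for n,p,z in(("chip",(193,240),.022),("lens",(399,183),.045),("butt",(405,243),.045)): print(n,plane(t,*p,z).round(3))
print(plane(s,437,285,.022),plane(s,252,186,.045))
E
```

```text
chip [0.562 0.257 0.022]
lens [ 0.669 -0.284  0.045]
butt [ 0.512 -0.283  0.045]
[0.57297263 0.26169774 0.022     ] [ 0.67286915 -0.27849901  0.045     ]
```

View pics/c1.png

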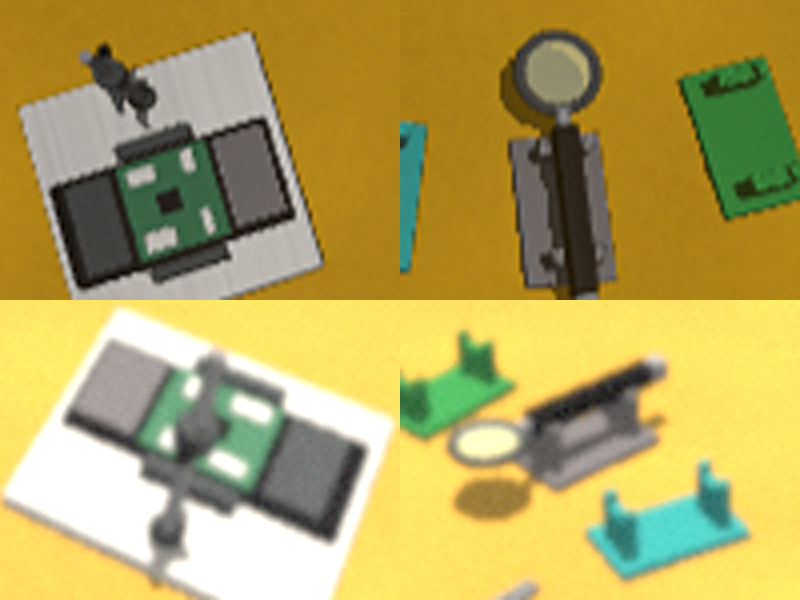

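The top crop puts the chip at full-image (192,240.3) and the lens at (399.5,183.3). The post has two dark blobs, at crop (110,72) and (140,95). I'll work out which is which by projecting the post's known geometry.

```bash
cat >> h.py <<'E'
def proj(c,P,T=None):
    T=c["T"] if T is None else T
    p=T[:3,:3].T@(np.asarray(P)-T[:3,3]); return np.array([c["cx"]+c["fx"]*p[0]/-p[2],c["cy"]-c["fy"]*p[1]/-p[2]])
E
python3 - <<'E'
from station import arm,viewer
import cv2
from h import *
s=np.load("pics/scene0.npz");t=np.load("pics/top0.npz")
chip=plane(t,192,240.25,.022)
# plate corners in top crop
cor=[plane(t,150+u/4,190+v/4,.010) for u,v in((20,106),(250,32),(322,265))]
print(chip,[c.round(3) for c in cor])
yd=cor[0]-cor[1];yd/=np.linalg.norm(yd); xd=np.array([yd[1],-yd[0],0]); print("stand x",xd,np.arctan2(xd[1],xd[0]), [((c-chip)@xd,(c-chip)@yd) for c in cor])
for z in(0.01,.022,.077,.1,.127,.14):
    for nm,dx in(("post",.074),("tip",.048)):
        P=chip+dx*xd; P[2]=z
        print(nm,z,((proj(t,P)-[150,190])*4).round(),((proj(s,P)-[385,252])*4+[0,300]).round())
lens=plane(t,399.5,183.25,.045);print("lens",lens)
a=plane(t,360+162/4,165+122/4,.054);b=plane(t,405,240,.054);d=(a-b)[:2];print("handle yaw",np.arctan2(d[1],d[0]))
print(viewer.read_camera("wrist")["mount"].round(4), {k:v for k,v in viewer.read_camera("wrist").items() if k not in("img","mount")})
E
```

```text
[0.5615655  0.25949284 0.022     ] [array([0.633, 0.358, 0.01 ]), array([0.672, 0.206, 0.01 ]), array([0.515, 0.164, 0.01 ])]
stand x [0.96839124 0.2494362  0.        ] 0.25209800426953294 [(np.float64(0.09404341604786583), np.float64(0.07762624235365055)), (np.float64(0.09404341604786581), np.float64(-0.0790384732255102)), (np.float64(-0.06919861139821482), np.float64(-0.08063173003594382))]
post 0.01 [143.  97.] [164. 528.]
tip 0.01 [153. 134.] [181. 494.]
post 0.022 [138.  94.] [168. 513.]
tip 0.022 [148. 131.] [186. 478.]
post 0.077 [114.  77.] [190. 439.]
tip 0.077 [125. 116.] [208. 405.]
post 0.1 [104.  70.] [199. 406.]
tip 0.1 [115. 109.] [217. 372.]
post 0.127 [91. 60.] [211. 366.]
tip 0.127 [102. 101.] [229. 332.]
post 0.14 [85. 56.] [217. 345.]
tip 0.14 [96. 97.] [235. 312.]
lens [ 0.66850679 -0.28564705  0.045     ]
handle yaw -0.00949293563908323
[[ 1.000e-04  9.678e-01  2.519e-01  7.330e-02]
 [ 1.000e+00 -5.000e-04  1.500e-03  5.000e-04]
 [ 1.600e-03  2.519e-01 -9.678e-01 -1.535e-01]
 [ 0.000e+00  0.000e+00  0.000e+00  1.000e+00]] {'fx': 340.44349300852804, 'fy': 340.44349300852804, 'cx': 317.05870757477504, 'cy': 202.97600551863474}
```

The projection fits. The post foot is at crop (143,97) and the collar at (110,72), so the pointer height is about 0.087 m. On the way to the loupe I'll stop beside the stand for a wrist view to refine it.

Request:
send_rows([
  [35,-25,0,0.04],
  [70,-50,0,0.08],
  [105,-75,0,0.12],
  [140,-100,0,0.16],
  [175,-125,-5,0.2],
  [210,-150,-10,0.24],
  [245,-175,-20,0.28],
  [275,-200,-25,0.32],
  [306,-220,-30,0.323],
  [306,-220,-30,0.323],
], claw=50, newtons=25)

```text
clock: 1.03
tool_pos: [0.5264, 0.413, 0.1994]
ee_rot: [0.013, 3.14, -0.006]
contact_force: [-0.1, -1.7, 0.5]
grip_width: 0.0495
grasp_force: 0.0
```

Request:
send_rows([
  [0,0,0,0],
  [0,0,0,0],
  [0,0,0,0],
])

```text
clock: 1.28
tool_pos: [0.519, 0.4213, 0.2004]
ee_rot: [0.003, -3.141, -0.001]
contact_force: [-0.2, 0.3, -0.4]
grip_width: 0.0497
grasp_force: 0.0
```

```bash
cat >> h.py <<'E'
def wrist():
    from station import arm,viewer
    from scipy.spatial.transform import Rotation as R
    s=arm.sense(); c=dict(viewer.read_camera("wrist")); T=np.eye(4)
    T[:3,:3]=R.from_rotvec(s["ee_rot"]).as_matrix(); T[:3,3]=s["tool_pos"]; c["T"]=T@c["mount"]; return s,c
E
python3 - <<'E'
from h import *
import cv2
s,c=wrist(); print(s["clock"],s["tool_pos"],s["ee_rot"],s["qpos"],s["grip_width"])
cv2.imwrite("pics/w1.png",c["img"][:,:,::-1]); np.savez("pics/w1.npz",**c)
print(proj(c,[.5616,.2595,.022]),proj(c,[.608,.271,.087]))
E
```

```text
1.2833 [0.51902617 0.42125414 0.20044625] [ 2.59512270e-03 -3.14104765e+00 -5.81776528e-04] [-0.86404907  0.44225404  0.11695016  1.65388485 -0.05837813  1.04897718
  0.8433171 ] 0.049702013663355867
[159.62695554 230.51382833] [145.55895819 304.93788749]
```

View pics/w1.png

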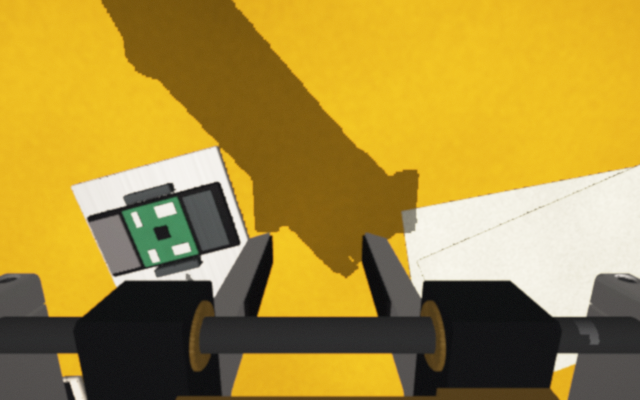

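The wrist view shows the chip at (162,233), but the gripper hides the pointer (predicted near (146,305)). Moving forward in x will clear it.

Request:
send_rows([
  [35,0,0,0],
  [70,0,0,0],
  [105,0,0,0],
  [120,0,0,0],
  [120,0,0,0],
  [120,0,0,0],
  [120,0,0,0],
])

```text
clock: 1.92
tool_pos: [0.6386, 0.4214, 0.2004]
ee_rot: [0.003, -3.141, -0.0]
contact_force: [-0.5, -0.1, -0.6]
grip_width: 0.05
grasp_force: 0.0
```

Run:
```python
from h import *
import cv2
s,c=wrist(); print(s["clock"],s["tool_pos"],s["ee_rot"])
np.savez("pics/w2.npz",**c)
p=proj(c,[.608,.271,.087]);print(p,proj(c,[.5616,.2595,.022]))
u,v=max(0,int(p[0])-100),max(0,int(p[1])-75);print(u,v)
k=cv2.resize(c["img"][v:v+150,u:u+200,::-1],None,fx=4,fy=4,interpolation=cv2.INTER_CUBIC)
cv2.imwrite("pics/w2.png",k)
```

```text
1.9167 [0.63859948 0.42138707 0.20039626] [ 3.12370737e-03 -3.14078582e+00 -4.75843938e-04]
[126.54142311 169.87146214] [145.00216303 110.10413913]
26 94
```

View pics/w2.png

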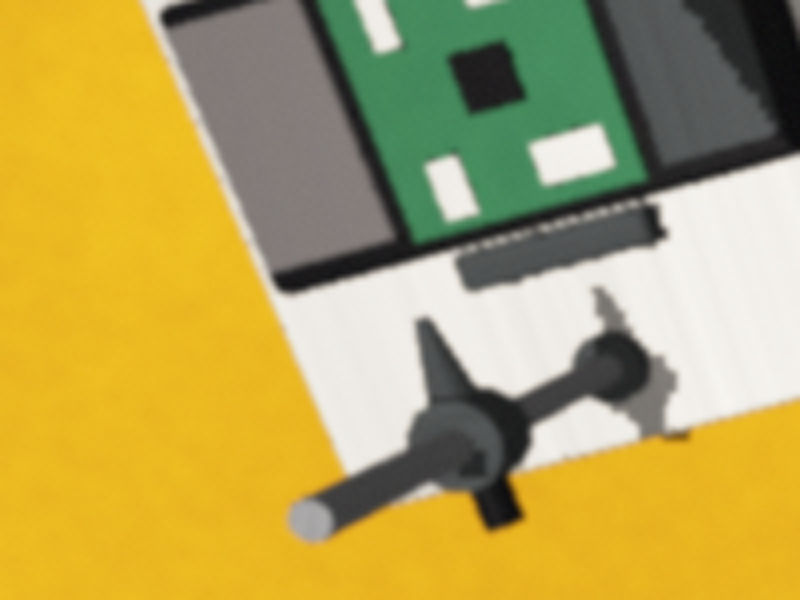

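The pointer is clear here. Its tip is at crop (423,318), which is full-image (131.75,173.5). The chip is at (147.75,113), the post top at crop (311,522) and the foot at (612,365).

Run:
```python
from h import *
w=np.load("pics/w2.npz");t=np.load("pics/top0.npz");s=np.load("pics/scene0.npz")
chipw=plane(w,147.75,113,.022); chipt=plane(t,192,240.25,.022); print("chip w/t",chipw,chipt)
xd=np.array([.9684,.2494,0])
for z in (.08,.083,.086,.089,.092):
    P=chipw+.048*xd;P[2]=z;print(z,proj(w,P))
for z in(.14,.15): 
    P=chipw+.074*xd;P[2]=z;print("posttop",z,(proj(w,P)-[26,94])*4)
print("tri", tri(w,(131.75,173.5),t,(150+120/4,190+107/4)))
```

```text
chip w/t [0.56423017 0.26176437 0.022     ] [0.5615655  0.25949284 0.022     ]
0.08 [135.04650842 171.84530065]
0.083 [133.11102102 172.45040775]
0.086 [131.1340117  173.06849618]
0.089 [129.11412982 173.69998821]
0.092 [127.04996551 174.34532462]
posttop 0.14 [307.07169106 521.5640396 ]
posttop 0.15 [268.42970074 541.28758854]
tri [0.61201816 0.27282178 0.0836895 ]
```

The pointer tip is at z ≈ 0.085 m and the chip at about (0.563, 0.261). Next is the loupe, passing high over the post.

Request:
send_rows([
  [0,0,35,0],
  [0,-25,65,0],
  [0,-60,70,0],
  [0,-100,70,0],
  [0,-140,70,0],
  [0,-180,70,0],
  [0,-220,70,0],
  [0,-260,70,0],
  [0,-300,70,0],
  [0,-340,70,0],
])

```text
clock: 2.8
tool_pos: [0.6389, 0.0794, 0.2712]
ee_rot: [-0.003, 3.141, 0.001]
contact_force: [1.6, 0.1, 0.3]
grip_width: 0.0501
grasp_force: 0.0
```

Request:
send_rows([
  [0,-40,0,0],
  [0,-80,0,0],
  [0,-120,0,0],
  [0,-160,0,0],
  [0,-200,-20,0],
  [0,-240,-40,0],
  [0,-280,-55,0],
  [0,-320,-70,0],
  [0,-350,-70,0],
  [0,-366,-70,0],
])

```text
clock: 3.63
tool_pos: [0.6381, -0.2902, 0.1996]
ee_rot: [-0.005, -3.14, 0.002]
contact_force: [0.0, -0.2, 0.2]
grip_width: 0.0501
grasp_force: 0.0
```

Request:
send_rows([
  [0,0,0,0],
  [0,0,0,0],
  [0,0,0,0],
  [0,0,0,0],
])

```text
clock: 3.97
tool_pos: [0.6408, -0.2836, 0.2009]
ee_rot: [-0.004, 3.141, 0.001]
contact_force: [-0.2, 0.4, -0.5]
grip_width: 0.0502
grasp_force: 0.0
```

Run:
```python
from h import *
import cv2
s,c=wrist(); print(s["clock"],s["tool_pos"],s["ee_rot"])
np.savez("pics/w3.npz",**c); cv2.imwrite("pics/w3.png",c["img"][:,:,::-1])
print(proj(c,[.5825,-.285,.045]),proj(c,[.6685,-.285,.045]))
```

```text
3.9667 [ 0.64077047 -0.28357123  0.2009375 ] [-4.27212942e-03  3.14082799e+00  1.19386842e-03]
[315.3021433  131.67612061] [315.16146079 223.65957544]
```

View pics/w3.png

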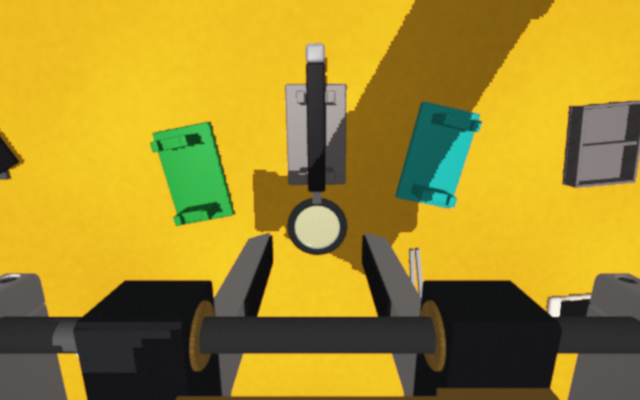

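The loupe is along x: lens centre at (317,225.5), butt end at (316,45), handle axis at column 316–317. It lies in the grey rest, with green and turquoise decoys on either side.

Run:
```python
from h import *
import cv2
c=np.load("pics/w3.npz")
hsv=cv2.cvtColor(c["img"],cv2.COLOR_RGB2HSV)
m=((hsv[...,2]<75)).astype(np.uint8); 
pts=[]
for v in range(66,185,8):
    r=np.where(m[v,295:340])[0]+295
    run=r[(r>300)&(r<332)]
    pts.append((np.median(run),v))
print([(float(a),b,) for a,b in pts])
P=np.array([plane(c,a+.5,b+.5,.054)[:2] for a,b in pts]); k=np.polyfit(P[:,0],P[:,1],1); print("yaw",k[0],"y at .5825",np.polyval(k,.5825))
L=plane(c,317,225.5,.049);B=plane(c,316,45,.05);print(L,B,np.linalg.norm(L-B), "grip",L[:2]-[.086,0], B[:2]+[.075,0])
print("rest base ctr",(plane(c,316,85,.008)+plane(c,316,184,.008))/2)
```

```text
[(315.5, 66), (315.0, 74), (315.5, 82), (315.5, 90), (314.5, 98), (316.0, 106), (316.0, 114), (316.0, 122), (316.5, 130), (316.5, 138), (318.5, 146), (319.5, 154), (319.5, 162), (316.0, 170), (316.0, 178)]
yaw 0.029542045851252266 y at .5825 -0.2833205161431422
[ 0.66901113 -0.28324141  0.049     ] [ 0.5122551  -0.28450663  0.05      ] 0.15676432406304933 grip [ 0.58301113 -0.28324141] [ 0.5872551  -0.28450663]
rest base ctr [ 0.58880824 -0.28449822  0.008     ]
```

Request:
send_rows([
  [-30,0,0,0],
  [-56,0,-25,0],
  [-56,0,-50,0],
  [-56,0,-75,0],
  [-56,0,-75,0],
  [-56,0,-75,0],
  [-56,0,-75,0],
  [-56,0,-75,0],
])

```text
clock: 4.68
tool_pos: [0.5852, -0.286, 0.1272]
ee_rot: [-0.001, 3.14, -0.001]
contact_force: [0.4, -0.1, 1.0]
grip_width: 0.0503
grasp_force: 0.0
```

Run:
```python
from h import *
import cv2
s,c=wrist(); print(s["clock"],s["tool_pos"],s["ee_rot"])
np.savez("pics/w4.npz",**c); cv2.imwrite("pics/w4.png",c["img"][:,:,::-1])
```

```text
4.6833 [ 0.58522983 -0.28597229  0.12716989] [-1.01599128e-03  3.13952403e+00 -1.20092934e-03]
```

View pics/w4.png

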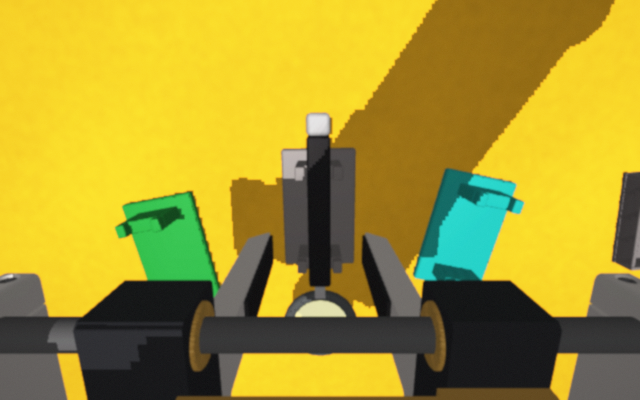

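The handle at column 318 is centred between the fingers (272 and 362), and the decoys are clear. Descending, then closing.

Request:
send_rows([
  [0,1,-20,0],
  [0,1,-40,0],
  [0,1,-58,0],
  [0,1,-70,0],
  [0,1,-75,0],
  [0,1,-75,0],
  [0,1,-75,0],
  [0,1,-75,0],
])

```text
clock: 5.4
tool_pos: [0.5847, -0.2853, 0.0516]
ee_rot: [-0.0, 3.14, -0.001]
contact_force: [-0.1, 1.1, -0.3]
grip_width: 0.0498
grasp_force: 0.0
```

Request:
send_rows([
  [0,0,0,0],
  [0,0,0,0],
  [0,0,0,0],
  [0,0,0,0],
  [0,0,0,0],
  [0,0,0,0],
  [0,0,0,0],
  [0,0,0,0],
], claw=0, newtons=25)

```text
clock: 6.07
tool_pos: [0.5841, -0.2849, 0.0505]
ee_rot: [-0.0, 3.142, -0.0]
contact_force: [-0.4, 0.3, 3.3]
grip_width: 0.0158
grasp_force: 25.0
```

The fingers hold the 16 mm handle at 25 N. Lifting straight up.

Request:
send_rows([
  [0,0,4,0],
  [0,0,10,0],
  [0,0,18,0],
  [0,0,26,0],
  [0,0,34,0],
  [0,0,44,0],
  [0,0,56,0],
  [0,0,70,0],
  [0,0,84,0],
  [0,0,100,0],
])

```text
clock: 6.9
tool_pos: [0.584, -0.2849, 0.152]
ee_rot: [-0.0, 3.142, -0.0]
contact_force: [0.1, -0.2, -0.8]
grip_width: 0.0159
grasp_force: 25.0
```

Request:
send_rows([
  [0,0,0,0],
  [0,0,0,0],
  [0,0,0,0],
  [0,0,0,0],
])

```text
clock: 7.23
tool_pos: [0.5837, -0.2847, 0.1498]
ee_rot: [0.0, -3.141, -0.001]
contact_force: [0.6, 0.1, -0.2]
grip_width: 0.0158
grasp_force: 25.0
```

Run:
```python
from h import *
import cv2
from station import arm,viewer
print(arm.sense()["tool_pos"])
a=[]
for n in("top","scene"):
    c=viewer.read_camera(n); np.savez(f"pics/{n}1.npz",**c)
    u,v=map(int,proj(c,[.67,-.285,.144])); print(n,u,v); x,y=u-60,v-45
    k=cv2.resize(c["img"][y:y+90,x:x+120,::-1],None,fx=3.3,fy=3.3,interpolation=cv2.INTER_CUBIC); a.append(k); print(x,y,k.shape)
cv2.imwrite("pics/l1.png",cv2.convertScaleAbs(np.hstack(a),alpha=1.4))
```

```text
[ 0.58371043 -0.28466276  0.14982255]
top 405 172
345 127 (297, 396, 3)
scene 248 153
188 108 (297, 396, 3)
```

View pics/l1.png

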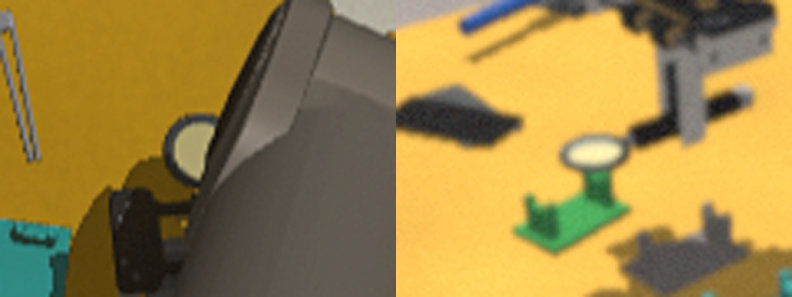

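The scene view puts the held lens at (248.3,154.1), against a prediction of (248,153), so it is level and where expected. The transfer to the chip is (-106, +545, -59) mm; I'll cross while still high.

Request:
send_rows([
  [-8,4,2,0],
  [-22,14,5,0],
  [-40,30,8,0],
  [-58,52,10,0],
  [-76,78,10,0],
  [-90,106,10,0],
  [-100,136,10,0],
  [-106,168,10,0],
  [-106,202,10,0],
  [-106,236,10,0],
])

```text
clock: 8.17
tool_pos: [0.4768, -0.0476, 0.1606]
ee_rot: [0.001, 3.142, 0.0]
contact_force: [1.5, -0.2, -1.6]
grip_width: 0.0158
grasp_force: 25.0
```

Request:
send_rows([
  [0,34,0,0],
  [0,68,0,0],
  [0,102,0,0],
  [0,136,0,0],
  [0,170,0,0],
  [0,204,0,0],
  [0,236,0,0],
  [0,264,0,0],
  [0,288,0,0],
  [0,309,0,0],
])

```text
clock: 9.0
tool_pos: [0.4772, 0.2617, 0.1603]
ee_rot: [0.002, -3.141, 0.0]
contact_force: [0.3, 0.0, -0.7]
grip_width: 0.0161
grasp_force: 25.0
```

Request:
send_rows([
  [0,0,-6,0],
  [0,0,-14,0],
  [0,0,-22,0],
  [0,0,-30,0],
  [0,0,-30,0],
  [0,0,-30,0],
  [0,0,-30,0],
  [0,0,-30,0],
])

```text
clock: 9.67
tool_pos: [0.4784, 0.26, 0.1308]
ee_rot: [0.0, 3.141, 0.0]
contact_force: [0.1, -0.9, -0.7]
grip_width: 0.0159
grasp_force: 25.0
```

Run:
```python
from h import *
import cv2
from station import arm,viewer
s=arm.sense();p=s["tool_pos"];print(p,s["ee_rot"],s["clock"])
a=[]
for n in("top","scene"):
    c=viewer.read_camera(n); np.savez(f"pics/{n}2.npz",**c)
    u,v=proj(c,p+[.086,0,-.0055]); print(n,u,v); x,y=int(u)-50,int(v)-38
    k=cv2.resize(c["img"][y:y+75,x:x+100,::-1],None,fx=4,fy=4,interpolation=cv2.INTER_CUBIC); a.append(k); print(x,y)
cv2.imwrite("pics/l2.png",cv2.convertScaleAbs(np.hstack(a),alpha=1.3))
```

```text
[0.4783984  0.25995603 0.13083759] [4.44326548e-04 3.14115085e+00 4.21672719e-04] 9.6667
top 180.88171327395762 233.0675804764567
130 195
scene 449.3751585475594 246.7968980961793
399 208
```

View pics/l2.png

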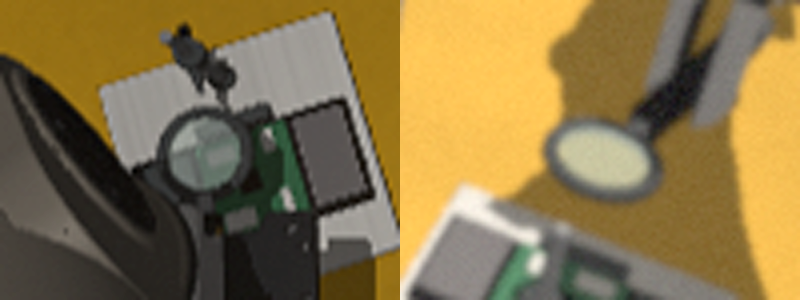

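The lens is at (181.3,233.5) in top and (450.2,247.8) in scene, within 1 px of prediction in both. It's over the chip, so I'll descend 40 mm.

Request:
send_rows([
  [0,0,-4,0],
  [0,0,-10,0],
  [0,0,-17,0],
  [0,0,-24,0],
  [0,0,-31,0],
  [0,0,-36,0],
  [0,0,-39,0],
  [0,0,-40,0],
  [0,0,-40,0],
  [0,0,-40,0],
])

```text
clock: 10.6
tool_pos: [0.4783, 0.2602, 0.0906]
ee_rot: [-0.0, 3.141, 0.0]
contact_force: [0.0, -0.5, -1.0]
grip_width: 0.0156
grasp_force: 25.0
```

Request:
send_rows([
  [0,0,0,0],
  [0,0,0,0],
  [0,0,0,0],
  [0,0,0,0],
  [0,0,0,0],
  [0,0,0,0],
])

```text
clock: 11.1
tool_pos: [0.4781, 0.2601, 0.0905]
ee_rot: [0.0, -3.142, 0.0]
contact_force: [-0.5, 0.1, -1.3]
grip_width: 0.0157
grasp_force: 25.0
```

Run:
```python
from h import *
import cv2
from station import arm,viewer
s=arm.sense();p=s["tool_pos"];print(p,s["ee_rot"],s["clock"])
a=[]
for n in("top","scene"):
    c=viewer.read_camera(n)
    u,v=proj(c,p+[.086,0,-.0055]); print(n,u,v); x,y=int(u)-50,int(v)-38
    k=cv2.resize(c["img"][y:y+75,x:x+100,::-1],None,fx=4,fy=4,interpolation=cv2.INTER_CUBIC); a.append(k); print(x,y)
cv2.imwrite("pics/l3.png",cv2.convertScaleAbs(np.hstack(a),alpha=1.3))
```

```text
[0.47813656 0.26009167 0.09051601] [ 1.72131801e-04 -3.14158467e+00  5.79124298e-05] 11.1
top 185.30755143819619 235.68220126830113
135 197
scene 445.0742628593343 261.3762269037975
395 223
```

View pics/l3.png

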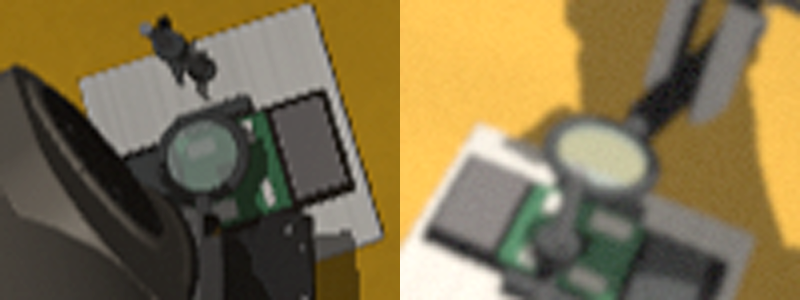

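The lens is at (186.3,236.5) in top, within about 2 mm of the chip's position in the same camera. Its height is about 0.085 m, and it is clear of the pointer. Handing in.

```bash
python3 -c "
from station import arm
print(arm.job_done())"
```

```text
the job is handed in; nothing more can be done
None
```

I handed the job in with the loupe held level and still at a 25 N grip, the lens about 2 mm from the chip's middle and at about the pointer's height (both about 85 mm above the bench) by my measurements, with no contact seen; the hand-in gave no verdict.

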